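Stack the spare-part boxes in the bench corner

ROBOT

A 6-joint arm with a two-finger parallel gripper is mounted at the origin on the work surface. World frame = base frame: x ahead of the robot, y to its left, z up, the work surface at z = 0. Lengths are in m, angles in rad, forces in N, time in s.
With the tool pointing down it reaches from about 0.275 to 0.75 m from the base axis. Payload 10.2 kg.
Tool frame: the origin (TCP) lies on the centre line of the jaws, within the pads' length; the fingertips stand 14 mm ahead of it and the grasp point (between the pads) lies 5 mm behind it; z points along the fingers, y is the line along which they close (so a half turn about z gives the same grasp; the last joint's range is limited). The gripper opens to 88 mm and grips with 3 to 60 N. Pads are 18 mm wide; open, the fingers measure 123 mm over their backs; the gripper's body (75 mm by 187 mm) begins 45 mm behind the grasp point.
Start: joints at [-1.361, 0.313, 1.498, -0, 1.331, -0.223], TCP at [0.22, -0.477, 0.253] pointing down, gripper open.
Joint ranges: [-2.94, 2.94], [-0.97, 2.17], [0.19, 2.56], [-1.23, 4.37], [0.02, 3.11], [-2.88, 2.88]. Speed limits (rad/s): [2.39, 2.39, 3.01, 3.14, 3.14, 3.14].

INTERFACE

Orientations are given as [roll, pitch, yaw] about the fixed x, y, z axes, in that order (R = Rz(yaw) Ry(pitch) Rx(roll)).
In Python, from plant import * gives the robot as it stands.
- The arm moves only by the tool step_arm, never from a script. Its argument "moves" is a list that holds one entry, the list of rows, each a list of 5 numbers: the shift along the tool's x, y, z in m, then the turn about the tool's z in degrees, then the closure, from -1 (fully open) to 1 (shut). A call has 1 to 8 rows; each row is the pose to reach, as a shift and turn from the pose commanded when the call began, along the tool's axes at that moment; what a row does not reach only later rows make up. A row lasts 1/10 s, in which the tool goes at most 50 mm and 8.59 degrees, less where a joint would pass 70% of its speed; a pose out of reach is approached as far as the arm can. A call with a gripper value outside its range is refused whole. The fingers move at their own pace and stop on an object; the grip force is fixed at half the most. Time passes only in rows, so rows that repeat a pose let the fingers close. It gives the time, the measured TCP pose, the force, the opening and the grip force at its end, in the units of the state.
- state(): the state, without advancing time (a new reading comes with each control period).
- read_camera(name): name is "side" or "top" or "wrist"; returns a dict with "image" (400x640x3 uint8, red, green, blue), "K" (3x3 intrinsics, pixels), "view" (4x4, takes a point from world to camera coordinates). Camera axes: x right, y down, z forward; pixel columns grow to the right and rows downward; lengths in m; the calibration is good to about 2 mm. A picture is of the moment at which its call begins. There is no depth.
- job_done(): hands the job in; it is judged then, once.
Trained networks look in the newest picture that a camera, given by its name, has taken for a name from the list of things; names that differ only in an ending like _2 or _b are one class to them, and where a whole thing is asked for, a point or a joint stands for the part that bears it (a point fixed in the world has none). Each returns a list of dicts, best first, with "p" (0 to 1); they miss things now and then, are a little off and sometimes report something else, mostly with a low value. They report only what shows in the picture. A call takes as long as a camera call. They do not tell look-alikes from the thing itself.
- search_frame(camera, query): "bbox" ([left, top, right, bottom] in pixels, round what is visible of it).
- outline_of(camera, query): "region" (400x640 bool, what is visible of it) and "bbox" ([left, top, right, bottom] in pixels, round what is visible of it).
The state is a dict: "time": time; "joints": joint angles; "joint_vel": joint speeds; "joint_torque": joint torques, N m; "position": TCP position; "ee_rot": TCP orientation; "wrist_force": force on the tool from outside, world axes, zero at the start; "ft_torque": the same for the moment, N m; "finger_gap": finger opening in m; "finger_force": force on a finger pad.
Only numpy, scipy, OpenCV 4.12 (cv2) and the standard library are available. Lean on these libraries where they do the work, as an engineer would, in place of code of your own. Each camera call takes 0.05 s, during which the arm holds its last target. There are 200 camera calls.

TASK

Slide the flat black parts case along the bench, without lifting it, until it sits fully home in the corner of the two metal rails, long side on the long rail. Then stack the long carton on the middle of the case and the short carton on the middle of the long one, right way up and square with long sides parallel, setting each down without letting it fall. The case must stay home, and the other loose things where they are.

Things in the scene. Friction and masses are not known exactly. Their poses are not given: they have to be found in the camera images.
- guide: Two dark steel rails fixed to the bench as an L, 30 mm high, 12 mm thick. Origin, on the bench: where the case's underside centre lies when home. z up. Long rail along y, 212 mm, centred, inner face at x = +65 mm (side away from the robot); short rail along x, from -45 to +65 mm, inner face at y = +85 mm (robot's left). Open to -x and -y. Yaw within 0.2 rad.
- case: Flat closed black plastic case, 130 (x) by 170 (y) by 50 mm high, 0.45 to 0.85 kg, flat top, upright sides, too wide to grasp, loose. Origin: underside centre; z up; two grey latches on the -x side. Starts 45 to 100 mm short of home along both guide axes, turned up to 0.25 rad from it. Home, its axes point like the guide's.
- long_carton: Long closed plain cardboard carton, 60 mm (x) by 140 mm (y) by 60 mm high, 0.2 to 0.36 kg. Origin: centre of the underside, z up. To be gripped across its 60 mm width.
- short_carton: Short closed plain cardboard carton, 56 mm (x) by 100 mm (y) by 50 mm high, 0.14 to 0.26 kg. Origin: centre of the underside, z up. To be gripped across its 56 mm width. The two cartons lie at the robot's right, one nearer and one farther; which is which varies.
- woofer: Bystander: small round loudspeaker driver standing on its magnet, 72 mm across, 42 mm high, between the cartons and the case. Origin: underside centre.
- bottle: Bystander: white plastic bottle, 60 mm across, 160 mm high, at the left near the robot. Origin: underside centre.
- spool: Bystander: reel of solder standing on its flange, 60 mm across, 50 mm high, at the back. Origin: underside centre.
- meter: Bystander: multimeter lying flat, 150 by 80 by 44 mm, at the back. Origin: underside centre.
- screwdriver: Bystander: screwdriver lying flat at the right near the robot, 200 mm long, 26 mm thick. Origin: under its middle, x towards the tip.
Things that resemble listed ones, but are neither listed nor needed, are in the scene too. What is shaped like the long_carton but pink or red is not meant. What is shaped like the short_carton but purple is not meant.

How it is judged:
On the way, in this order (a step that is already met when the one before it is completed fails the run):
1. the case is home in the corner, within 8 mm of both rails and square to them (x of case in the frame of guide between -0.008 and 0.008 m and y of case in the frame of guide between -0.008 and 0.008 m and angle between the x axis of case and the x axis of guide, either way round below 0.07 rad and angle between case's own z axis and vertical below 0.05 rad), for 0.2 s.
2. the long carton stands released, centred and square, on the case (horizontal distance between long_carton and case below 0.015 m and angle between the x axis of long_carton and the x axis of case, either way round below 0.14 rad and angle between long_carton's own z axis and vertical below 0.06 rad and z of long_carton in the frame of case between 0.044 and 0.056 m and contact force between the fingers and long_carton below 0.05 N), for 0.2 s.
At the end, for the whole second after the job is handed in: Case flat, within 8 mm of home at both rails and 0.07 rad of square, long side on the long rail; long carton upright on it, short carton upright on the long one, each centred within 15 mm and aligned within 0.14 rad with what is below; released, at rest (all of step 1 and all of step 2 and horizontal distance between short_carton and long_carton below 0.015 m and angle between the x axis of short_carton and the x axis of long_carton, either way round below 0.14 rad and angle between short_carton's own z axis and vertical below 0.06 rad and z of short_carton in the frame of long_carton between 0.054 and 0.066 m and contact force between the fingers and short_carton below 0.05 N and linear speed of each of case, long_carton, short_carton below 0.02 m/s); the robot touches nothing.
It fails at once if the case is lifted more than 20 mm off the bench (height (world z) of case above 0.02 m).
It fails at once if a carton falls or is thrown (faster than 0.45 m/s, about a 10 mm drop, with no finger on it) ((contact force between the fingers and long_carton below 0.05 N and linear speed of long_carton above 0.45 m/s) or (contact force between the fingers and short_carton below 0.05 N and linear speed of short_carton above 0.45 m/s)).
It fails at once if a bystander (loudspeaker, bottle, solder reel, multimeter, screwdriver) is moved more than 30 mm (distance of any of woofer, bottle, spool, meter, screwdriver from where it was at the start of the episode above 0.03 m).
It also fails if it takes over 70 s, if anything falls off the work surface, if the arm or the gripper's body presses on something with over 40 N, if the wrist force passes 120 N, or if a joint passes its speed limit or range.

## Working session

There is one attempt and no reset: what is moved stays moved. The work goes in short steps, Python scripts to look and compute and a tool call to move; the robot and the scene stay as the last step left them, time stands still between calls to the robot, and variables do not carry over. Pictures are saved under pics/ and viewed, at most 10 in all, crops included, and the job is handed in when it is done.

Besides the shell and the picture viewer there is one more tool, called after ">>>" as name(argument=value, ...), one argument or row to a line, values as JSON. step_arm: Moves the arm, as the interface text tells. Its arguments: {"type":"object","properties":{"moves":{"type":"array"}},"required":["moves"]}

```bash
mkdir -p pics; ls; python3 - <<'E'
from plant import *
import cv2,pickle
s=state(); print({k:(v if not hasattr(v,'round') else v) for k,v in s.items()})
D={}
for c in("top","side"):
    r=read_camera(c); D[c]=r; cv2.imwrite(f"pics/{c}0.png",r["image"][:,:,::-1]); print(c,r["K"].tolist(),r["view"].round(4).tolist())
    for q in("case","guide","long_carton","short_carton","woofer","bottle","spool","meter","screwdriver"):
        o=outline_of(c,q); D[c,q]=o
        print(c,q,[(round(x["p"],2),[int(v) for v in x["bbox"]]) for x in o[:4]])
pickle.dump(D,open("d0.pkl","wb"))
E
```

```text
pics
{'time': 0.0, 'joints': array([-1.36138161e+00,  3.13426396e-01,  1.49844678e+00, -1.97268262e-05,
        1.33099952e+00, -2.23346185e-01]), 'joint_vel': array([ 0.00155067,  0.00026764,  0.00060496, -0.00012867, -0.00039859,
        0.00104891]), 'joint_torque': array([ 1.06188989e-03, -4.02210760e+01, -2.52272272e+01,  6.94636186e-02,
        3.52399622e-02, -7.83590417e-05]), 'position': array([ 0.2201341 , -0.47635996,  0.25216949]), 'ee_rot': array([-3.14034016e+00, -2.64841216e-04,  4.32765435e-01]), 'wrist_force': array([ 0.5882264 , -0.62048266,  0.09887701]), 'ft_torque': array([0.00950093, 0.0056974 , 0.02978012]), 'finger_force': 0.0, 'finger_gap': 0.08830729914179708}
top [[486.53621953356054, 0.0, 320.9118117475604], [0.0, 486.53621953356054, 201.21473452618415], [0.0, 0.0, 1.0]] [[-0.0139, -0.9999, -0.0102, -0.0794], [-0.9803, 0.0157, -0.197, 0.5493], [0.1971, 0.0073, -0.9803, 1.6634], [0.0, 0.0, 0.0, 1.0]]
top case [(0.62, [258, 178, 308, 220])]
top guide [(0.88, [231, 159, 289, 192])]
top long_carton [(0.91, [408, 167, 449, 197]), (0.8, [358, 178, 401, 202]), (0
[... 435 characters left out ...]
470.9530745842248, 200.32488640828237], [0.0, 0.0, 1.0]] [[0.9894, -0.145, 0.005, -0.5658], [-0.1031, -0.7269, -0.6789, 0.0298], [0.1021, 0.6712, -0.7342, 1.7043], [0.0, 0.0, 0.0, 1.0]]
side case [(0.74, [285, 159, 336, 205])]
side guide [(0.87, [309, 144, 345, 181])]
side long_carton [(0.74, [320, 229, 351, 273]), (0.67, [291, 312, 322, 372]), (0.6, [333, 276, 378, 327])]
side short_carton [(0.89, [231, 230, 267, 260]), (0.83, [281, 242, 304, 277])]
side woofer [(0.7, [292, 212, 313, 227])]
side bottle [(0.84, [242, 102, 258, 136])]
side spool [(0.66, [368, 207, 388, 229])]
side meter [(0.63, [357, 159, 397, 181]), (0.4, [292, 211, 312, 228])]
side screwdriver [(0.69, [226, 317, 258, 343])]
```

```bash
python3 - <<'E'
import cv2
i=cv2.imread("pics/top0.png")[100:300,160:500]; cv2.imwrite("pics/top0c.png",cv2.resize(i,None,fx=2.35,fy=2.35,interpolation=cv2.INTER_CUBIC))
i=cv2.imread("pics/side0.png")[90:380,200:420]; cv2.imwrite("pics/side0c.png",cv2.resize(i,None,fx=2.05,fy=2.05,interpolation=cv2.INTER_CUBIC))
E
```

```text
(no output)
```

View pics/top0c.png

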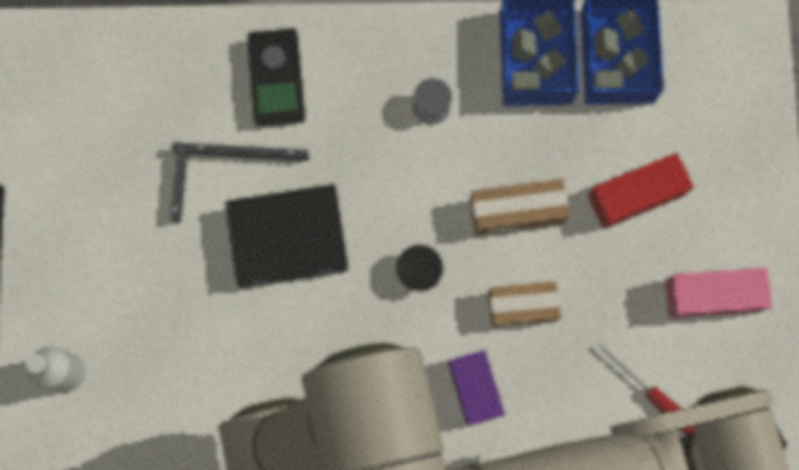

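View pics/side0c.png

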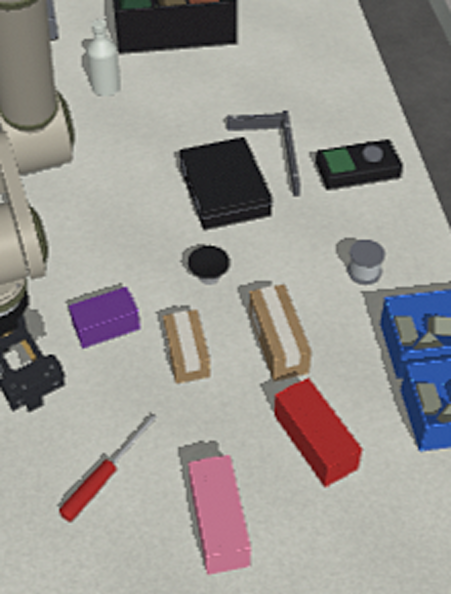

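```bash
cat > h.py <<'E'
import numpy as np,cv2,pickle
from scipy.optimize import minimize
def box(dx,dy,h,cx=0,cy=0,z0=0):
    return np.array([[cx+a*dx/2,cy+b*dy/2,z0+c*h] for a in(-1,1) for b in(-1,1) for c in(0,1)])
M={"case":[box(.13,.17,.05)],"long_carton":[box(.06,.14,.06)],"short_carton":[box(.056,.1,.05)],
 "guide":[box(.012,.212,.03,.071,0),box(.11,.012,.03,.01,.091)]}
def cyl(r,h): 
    t=np.linspace(0,6.28,30); return [np.array([[r*np.cos(a),r*np.sin(a),z] for a in t for z in(0,h)])]
M["woofer"]=cyl(.036,.042)
def w2i(r,P):
    c=P@r["view"][:3,:3].T+r["view"][:3,3]; p=c@r["K"].T; return p[:,:2]/p[:,2:]
def render(r,parts,p,z,S=4):
    im=np.zeros((400*S,640*S),np.uint8); c,s=np.cos(p[2]),np.sin(p[2])
    for P in parts:
        W=P@np.array([[c,s,0],[-s,c,0],[0,0,1]])+[p[0],p[1],z]
        q=(w2i(r,W)+.5)*S-.5
        cv2.fillConvexPoly(im,cv2.convexHull(np.round(q*16).astype(np.int32)),255,shift=4)
    return im
def fit(name,views,p0,z=0,S=4):
    """views: list of (cam, mask)"""
    V=[(r,cv2.resize(m.astype(np.uint8)*255,None,fx=S,fy=S,interpolation=cv2.INTER_LINEAR)>127) for r,m in views]
    def f(p):
        e=0
        for r,m in V:
            q=render(r,M[name],p,z,S)>0; e+=(q^m).sum()/m.sum()
        return e
    best=None
    for s in (.02,.006,.003):
        sim=np.array([p0]+[np.array(p0)+d for d in np.diag([s,s,s*6])])
        o=minimize(f,p0,method="Nelder-Mead",options=dict(initial_simplex=sim,xatol=1e-4,fatol=1e-4)); p0=o.x
    return o.x,o.fun
def ray(r,u,z):
    R,t=r["view"][:3,:3],r["view"][:3,3]; d=R.T@np.linalg.solve(r["K"],[*u,1]); o=-R.T@t
    return o+d*(z-o[2])/d[2]
E
python3 - <<'E'
from h import *
D=pickle.load(open("d0.pkl","rb"))
def pick(c,q,bx):
    return min(D[c,q],key=lambda o:abs(np.array(o["bbox"])-bx).sum())
B={"case":([258,178,308,220],[285,159,336,205]),"guide":([231,159,289,192],[309,144,345,181]),
"long_carton":([358,178,401,202],[320,229,351,273]),"short_carton":([369,216,396,239],[281,242,304,277]),"woofer":([328,203,349,224],[292,212,313,227])}
for n,(a,b) in B.items():
    v=[(D[c],pick(c,n,x)["region"]) for c,x in(("top",a),("side",b))]
    g=ray(D["top"],[(a[0]+a[2])/2,(a[1]+a[3])/2],.03)
    p0=[g[0],g[1],0.1]
    if n=="guide": p0=[g[0]-.04,g[1]-.05,0]
    for w in (v,v[:1],v[1:]):
        p,e=fit(n,w,p0); print(n,p.round(4),round(e,3))
for n,h in(("bottle",.1),("spool",.03),("meter",.03),("screwdriver",.01)):
  for c in("top","side"):
    b=D[c,n][0]["bbox"]; print(n,c,ray(D[c],[(b[0]+b[2])/2,(b[1]+b[3])/2],h).round(3))
E
```

```text
case [0.5584 0.0536 0.1379] 0.078
case [0.5595 0.0539 0.1415] 0.035
case [0.5572 0.0528 0.1325] 0.036
guide [ 0.6264  0.1338 -0.0782] 0.561
guide [ 0.6266  0.1346 -0.0768] 0.214
guide [ 0.6249  0.1311 -0.079 ] 0.298
long_carton [ 0.5961 -0.3003  0.1111] 0.099
long_carton [ 0.5966 -0.299   0.1241] 0.044
long_carton [ 0.5956 -0.3017  0.111 ] 0.038
short_carton [ 0.448 -0.303  0.086] 0.129
short_carton [ 0.448  -0.3022  0.0904] 0.045
short_carton [ 0.4474 -0.3049  0.0792] 0.071
woofer [ 0.5047 -0.1455  0.179 ] 0.563
woofer [ 0.5065 -0.1468  0.212 ] 0.118
woofer [ 0.5051 -0.1299  0.1488] 0.396
bottle top [0.352 0.381 0.1  ]
bottle side [0.358 0.346 0.1  ]
spool top [ 0.761 -0.173  0.03 ]
spool side [ 0.768 -0.183  0.03 ]
meter top [0.808 0.074 0.03 ]
meter side [0.821 0.055 0.03 ]
screwdriver top [ 0.319 -0.488  0.01 ]
screwdriver side [ 0.28 -0.53  0.01]
```

>>> step_arm(
  moves=[
    [[0.43, -0.395, 0, 29.3, -1], [0.43, -0.395, 0, 29.3, -1], [0.43, -0.395, 0, 29.3, -1], [0.43, -0.395, 0, 29.3, -1], [0.43, -0.395, 0, 29.3, -1], [0.43, -0.395, 0, 29.3, -1], [0.43, -0.395, 0, 29.3, -1], [0.43, -0.395, 0, 29.3, -1]],
  ],
)

```text
time: 1.8
position: [0.3736, -0.1076, 0.2531]
ee_rot: [3.141, -0.001, -0.079]
wrist_force: [1.1, -0.7, 0.5]
finger_gap: 0.088
finger_force: 0.0
```

```bash
cat > g.py <<'E'
import sys,numpy as np
from plant import *
def go(x,y,z,yaw):
    s=state(); p=s["position"]; w=s["ee_rot"][2]; d=np.array([x,y,z])-p
    t=np.degrees((w-yaw+np.pi)%(2*np.pi)-np.pi)
    print("t",round(s["time"],2),"pos",p.round(4),"rot",s["ee_rot"].round(3),"F",s["wrist_force"].round(1),"gap",round(s["finger_gap"],4),"| shift",[round(v,4) for v in(np.cos(w)*d[0]+np.sin(w)*d[1],np.sin(w)*d[0]-np.cos(w)*d[1],-d[2])],"turn",round(t,1))
G=(0.6264,0.1338,-0.078)
def gw(x,y):  # guide->world
    c,s=np.cos(G[2]),np.sin(G[2]); return G[0]+c*x-s*y,G[1]+s*x+c*y
if __name__=="__main__": go(*map(float,sys.argv[1:]))
E
python3 g.py .445 .062 .028 -.078
```

```text
t 1.8 pos [ 0.3736 -0.1076  0.2531] rot [ 3.141e+00 -1.000e-03 -7.900e-02] F [ 1.1 -0.7  0.5] gap 0.088 | shift [np.float64(0.0578), np.float64(-0.1747), np.float64(0.2251)] turn -0.1
```

>>> step_arm(
  moves=[
    [[0.058, -0.175, 0.03, 0, -1], [0.058, -0.175, 0.03, 0, -1], [0.058, -0.175, 0.03, 0, -1], [0.058, -0.175, 0.08, 0, -1], [0.058, -0.175, 0.13, 0, -1], [0.058, -0.175, 0.18, 0, -1], [0.058, -0.175, 0.21, 0, -1], [0.058, -0.175, 0.225, 0, -1]],
  ],
)

```text
time: 2.6
position: [0.4428, 0.0608, 0.0242]
ee_rot: [-3.141, 0.006, -0.078]
wrist_force: [0.3, -0.8, 0.8]
finger_gap: 0.0882
finger_force: 0.0
```

>>> step_arm(
  moves=[
    [[0, 0, 0, 0, -1], [0.01, 0, 0, 0, -1], [0.02, 0, 0, 0, -1], [0.03, 0, 0, 0, -1], [0.038, 0, 0, 0, -1], [0.046, 0, 0, 0, -1], [0.054, 0, 0, 0, -1], [0.06, 0, 0, 0, -1]],
  ],
)

```text
time: 3.4
position: [0.5053, 0.0557, 0.0277]
ee_rot: [-3.142, 0.0, -0.079]
wrist_force: [-2.7, 2.0, 1.2]
finger_gap: 0.0881
finger_force: 1.8
```

```bash
cat > look.py <<'E'
import sys,pickle
from h import *
from plant import *
def look(names,cams=("top","side"),p0=None,z=0,tag=None):
    R={}
    for c in cams:
        r=read_camera(c); R[c]=r
        if tag: cv2.imwrite(f"pics/{c}{tag}.png",r["image"][:,:,::-1])
        for n in names:
            o=outline_of(c,n); R[c,n]=o
    return R
def near(R,c,n,p,z):
    """the candidate nearest to the expected place"""
    u=w2i(R[c],np.array([[p[0],p[1],z+.03]]))[0]
    L=[o for o in R[c,n] if np.hypot(*(np.array([(o["bbox"][0]+o["bbox"][2])/2,(o["bbox"][1]+o["bbox"][3])/2])-u))<25]
    return L[0]["region"] if L else None
def measure(R,n,p,z=0):
    v=[(R[c],near(R,c,n,p,z)) for c in("top","side") if c in R]
    v=[a for a in v if a[1] is not None]
    out=[fit(n,[a],p,z) for a in v]
    print(n,[(x.round(4).tolist(),round(e,3)) for x,e in out]); 
    return np.mean([x for x,e in out],0)
E
python3 - <<'E'
from look import *
from g import *
R=look(["case"],tag="1"); p=measure(R,"case",(0.60,.055,0)); 
d=p[:2]-np.array(G[:2]); c,s=np.cos(G[2]),np.sin(G[2]); print("guide frame",c*d[0]+s*d[1],-s*d[0]+c*d[1],p[2]-G[2]); go(*p[:2],.028,-.078)
E
```

```text
case [([0.5862, 0.0418, 0.0103], np.float64(1.174)), ([0.5856, 0.0417, -0.087], np.float64(0.138))]
guide frame -0.033212895871947645 -0.094917761725196 0.03966038405821216
t 3.6 pos [0.5051 0.0555 0.0278] rot [ 3.141e+00 -1.000e-03 -7.900e-02] F [-0.5 -0.1 -0.3] gap 0.088 | shift [np.float64(0.0816), np.float64(0.0073), np.float64(-0.0002)] turn -0.1
```

>>> step_arm(
  moves=[
    [[0.008, 0, 0, 0, -1], [0.016, 0, 0, 0, -1], [0.022, 0, 0, 0, -1], [0.026, 0, 0, 0, -1], [0.028, 0, 0, 0, -1], [0.03, 0, 0, 0, -1]],
  ],
)

```text
time: 4.2
position: [0.5345, 0.0533, 0.0277]
ee_rot: [3.142, 0.001, -0.079]
wrist_force: [-4.3, -0.0, 1.7]
finger_gap: 0.088
finger_force: 2.1
```

>>> step_arm(
  moves=[
    [[0.001, 0, 0, 0, -1], [0.002, 0, 0, 0, -1], [0.003, 0, 0, 0, -1]],
  ],
)

```text
time: 4.5
position: [0.5375, 0.0531, 0.0277]
ee_rot: [-3.142, 0.0, -0.079]
wrist_force: [-3.3, -0.3, 0.4]
finger_gap: 0.0884
finger_force: 1.7
```

>>> step_arm(
  moves=[
    [[0.0015, 0, 0, 0, -1], [0.003, 0, 0, 0, -1], [0.004, 0, 0, 0, -1]],
  ],
)

```text
time: 4.8
position: [0.5417, 0.0528, 0.0277]
ee_rot: [-3.142, -0.0, -0.079]
wrist_force: [-2.5, 1.0, -0.1]
finger_gap: 0.0886
finger_force: 1.6
```

>>> step_arm(
  moves=[
    [[0.001, 0, 0, 0, -1], [0.002, 0, 0, 0, -1], [0.003, 0, 0, 0, -1]],
  ],
)

```text
time: 5.1
position: [0.5446, 0.0526, 0.0277]
ee_rot: [-3.142, 0.0, -0.079]
wrist_force: [-3.2, -0.5, -0.9]
finger_gap: 0.088
finger_force: 1.4
```

>>> step_arm(
  moves=[
    [[0.001, 0, 0, 0, -1], [0.002, 0, 0, 0, -1], [0.003, 0, 0, 0, -1]],
  ],
)

```text
time: 5.4
position: [0.5448, 0.0525, 0.0277]
ee_rot: [3.141, 0.008, -0.078]
wrist_force: [-24.9, -1.7, 16.0]
finger_gap: 0.0883
finger_force: 12.3
```

>>> step_arm(
  moves=[
    [[0.001, 0, 0, 0, -1], [0.002, 0, 0, 0, -1]],
  ],
)

```text
time: 5.6
position: [0.5448, 0.0525, 0.0277]
ee_rot: [3.141, 0.013, -0.078]
wrist_force: [-37.6, -2.3, 25.8]
finger_gap: 0.0882
finger_force: 18.5
```

```bash
cat >> look.py <<'E'
def rel(p):
    from g import G
    d=p[:2]-np.array(G[:2]); c,s=np.cos(G[2]),np.sin(G[2]); print("in guide",np.round([c*d[0]+s*d[1],-s*d[0]+c*d[1],p[2]-G[2]],4))
E
python3 - <<'E'
from look import *
from g import *
R=look(["case","guide"],cams=("side",),tag="2"); rel(measure(R,"case",(0.62,.04,-.08)));rel(measure(R,"guide",G))
go(*G[:2],.028,-.078)
E
```

```text
case [([0.6186, 0.034, -0.1317], np.float64(0.176))]
in guide [-0.     -0.1001 -0.0537]
guide [([0.6241, 0.13, -0.096], np.float64(0.76))]
in guide [-0.002 -0.004 -0.018]
t 5.75 pos [0.5448 0.0525 0.0277] rot [ 3.141  0.013 -0.078] F [-32.6  -1.2  22.1] gap 0.0881 | shift [np.float64(0.0751), np.float64(-0.0874), np.float64(-0.0003)] turn 0.0
```

>>> step_arm(
  moves=[
    [[-0.03, 0, 0, 0, -1], [-0.03, 0, -0.05, 0, -1], [-0.03, 0, -0.1, -8, -1], [0.01, 0.03, -0.1, -16, -1], [0.04, 0.07, -0.1, -24, -1], [0.071, 0.11, -0.1, -32, -1], [0.071, 0.1345, -0.1, -40, -1], [0.071, 0.1345, -0.1, -48, -1]],
  ],
)

```text
time: 6.55
position: [0.6107, -0.0912, 0.1278]
ee_rot: [3.139, -0.001, 0.761]
wrist_force: [0.3, -0.0, -0.1]
finger_gap: 0.0878
finger_force: 0.0
```

>>> step_arm(
  moves=[
    [[0, 0, 0, -8, -1], [0, 0, 0, -16, -1], [0, 0, 0, -24, -1], [0, 0, 0, -32, -1], [0, 0, 0, -40, -1], [0, 0, 0, -42, -1], [0, 0, 0, -42, -1]],
  ],
)

```text
time: 7.25
position: [0.6104, -0.0877, 0.1282]
ee_rot: [3.14, 0.001, 1.492]
wrist_force: [0.2, -0.3, 0.6]
finger_gap: 0.0879
finger_force: 0.0
```

```bash
python3 - <<'E'
from look import *
from g import *
R=look(["case","guide","woofer"],tag="3"); rel(measure(R,"case",(0.62,.04,-.08)));rel(measure(R,"guide",G));measure(R,"woofer",(.505,-.145,0))
go(*gw(0,-.222),.028,1.493)
E
```

```text
case [([0.6267, 0.0485, 0.1465], np.float64(1.179)), ([0.618, 0.0323, -0.1383], np.float64(0.81))]
in guide [ 0.0032 -0.0934  0.0821]
guide [([0.6285, 0.1338, -0.0332], np.float64(1.18))]
in guide [0.0021 0.0001 0.0448]
woofer [([0.5073, -0.1459, 0.0287], np.float64(0.171)), ([0.5057, -0.1304, 0.1005], np.float64(0.441))]
t 7.65 pos [ 0.6098 -0.0875  0.1278] rot [3.141 0.    1.492] F [-0.4  0.  -0.5] gap 0.0881 | shift [np.float64(-0.0001), np.float64(-0.0007), np.float64(0.0998)] turn -0.1
```

>>> step_arm(
  moves=[
    [[0, 0, 0.05, 0, -1], [0, 0, 0.09, 0, -1], [0, 0, 0.1, 0, -1], [0.01, 0, 0.1, 0, -1], [0.02, 0, 0.1, 0, -1], [0.028, 0, 0.1, 0, -1], [0.036, 0, 0.1, 0, -1], [0.044, 0, 0.1, 0, -1]],
  ],
)

```text
time: 8.45
position: [0.6142, -0.0439, 0.0299]
ee_rot: [3.138, 0.002, 1.493]
wrist_force: [-0.6, -6.2, 5.8]
finger_gap: 0.0879
finger_force: 3.4
```

>>> step_arm(
  moves=[
    [[0.008, 0, 0, 0, -1], [0.016, 0, 0, 0, -1], [0.024, 0, 0, 0, -1], [0.032, 0, 0, 0, -1], [0.04, 0, 0, 0, -1], [0.048, 0, 0, 0, -1], [0.056, 0, 0, 0, -1], [0.062, 0, 0, 0, -1]],
  ],
)

```text
time: 9.25
position: [0.6189, 0.0181, 0.0297]
ee_rot: [3.139, 0.002, 1.493]
wrist_force: [-1.2, -6.8, 4.0]
finger_gap: 0.0878
finger_force: 3.3
```

```bash
python3 - <<'E'
from look import *
from g import *
R=look(["case"],tag="4"); rel(measure(R,"case",(0.625,.11,-.08)))
go(*gw(0,-.095),.028,1.493)
E
```

```text
case [([0.6253, 0.116, -0.1219], np.float64(1.94)), ([0.6168, 0.1154, -0.1324], np.float64(2.241))]
in guide [-0.0039 -0.0184 -0.0491]
t 9.45 pos [0.6183 0.0187 0.0284] rot [ 3.141 -0.     1.493] F [-0.3 -0.2  0.2] gap 0.0881 | shift [np.float64(0.0204), np.float64(-0.0009), np.float64(0.0004)] turn -0.0
```

>>> step_arm(
  moves=[
    [[0.006, 0, 0, 0, -1], [0.011, 0, 0, 0, -1], [0.014, 0, 0, 0, -1], [0.016, 0, 0, 0, -1], [0.017, 0, 0, 0, -1]],
  ],
)

```text
time: 9.95
position: [0.6195, 0.0346, 0.0282]
ee_rot: [3.141, 0.001, 1.493]
wrist_force: [-2.6, -6.7, 3.1]
finger_gap: 0.088
finger_force: 3.2
```

>>> step_arm(
  moves=[
    [[0.001, 0, 0, 0, -1], [0.002, 0, 0, 0, -1], [0.003, 0, 0, 0, -1]],
  ],
)

```text
time: 10.25
position: [0.6197, 0.0374, 0.0282]
ee_rot: [3.142, 0.001, 1.493]
wrist_force: [-1.9, -7.0, 3.5]
finger_gap: 0.0885
finger_force: 3.3
```

>>> step_arm(
  moves=[
    [[0.001, 0, 0, 0, -1], [0.002, 0, 0, 0, -1]],
  ],
)

```text
time: 10.45
position: [0.6199, 0.0379, 0.0283]
ee_rot: [3.142, 0.004, 1.493]
wrist_force: [-3.1, -18.8, 2.5]
finger_gap: 0.0882
finger_force: 9.3
```

>>> step_arm(
  moves=[
    [[0.001, 0, 0, 0, -1], [0.003, 0, 0, 0, -1]],
  ],
)

```text
time: 10.65
position: [0.6202, 0.0381, 0.0283]
ee_rot: [3.141, 0.008, 1.494]
wrist_force: [-5.0, -38.4, 4.3]
finger_gap: 0.0885
finger_force: 19.5
```

>>> step_arm(
  moves=[
    [[-0.02, 0, 0, 0, -1], [-0.03, 0, -0.05, 0, -1], [-0.07, 0, -0.1, 0, -1], [-0.12, 0, -0.14, -3, -1], [-0.17, 0, -0.14, -6, -1], [-0.22, 0.01, -0.14, -9, -1], [-0.27, 0.01, -0.14, -11, -1], [-0.32, 0.01, -0.14, -11, -1]],
  ],
)

```text
time: 11.45
position: [0.6063, -0.2544, 0.168]
ee_rot: [3.141, -0.0, 1.685]
wrist_force: [0.7, 0.3, -0.6]
finger_gap: 0.0881
finger_force: 0.0
```

```bash
python3 - <<'E'
from look import *
from g import *
R=look(["case","guide","long_carton"],tag="5"); rel(measure(R,"case",(0.625,.13,-.08)));rel(measure(R,"guide",G));measure(R,"long_carton",(.596,-.300,.115))
r=read_camera("wrist"); cv2.imwrite("pics/w5.png",r["image"][:,:,::-1])
c=w2i(r,box(.06,.14,.06)@np.array([[.993,.115,0],[-.115,.993,0],[0,0,1]])+[.596,-.3,0]); print(c.round())
go(.596,-.300,.15,1.571+.115)
a=R["top"]["image"][90:270,180:420]; a=cv2.resize(a,None,fx=2.2,fy=2.2,interpolation=cv2.INTER_CUBIC)
cv2.imwrite("pics/v5.png",np.vstack([a,cv2.resize(r["image"],(528,330))[:200]])[:,:,::-1])
E
```

```text
case [([0.6262, 0.132, -0.0801], np.float64(0.035)), ([0.6085, 0.1344, -0.1277], np.float64(7.594))]
in guide [-0.009  -0.0013 -0.0259]
guide [([0.6298, 0.1399, -0.0933], np.float64(0.914)), ([-0.0058, 1.8369, 0.4677], np.float64(1.0))]
in guide [-0.38    0.8275  0.2652]
long_carton [([0.592, -0.3446, 1.0519], np.float64(2.379)), ([0.5965, -0.3016, 0.1051], np.float64(0.043))]
[[275. 291.]
 [266. 331.]
 [269. 153.]
 [257. 169.]
 [335. 291.]
 [337. 331.]
 [336. 153.]
 [340. 169.]]
t 11.9 pos [ 0.6068 -0.2514  0.1677] rot [ 3.142 -0.     1.686] F [ 0.7 -0.1  0.6] gap 0.0877 | shift [np.float64(-0.0471), np.float64(-0.0163), np.float64(0.0177)] turn 0.0
```

View pics/v5.png

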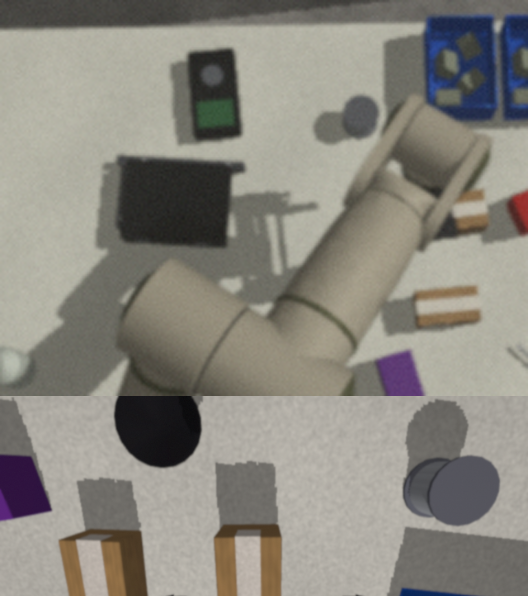

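```bash
python3 - <<'E'
from look import *
from g import *
R={"wrist":read_camera("wrist")}; R["wrist","long_carton"]=outline_of("wrist","long_carton"); R["wrist","short_carton"]=outline_of("wrist","short_carton")
for n,p0 in(("long_carton",(.596,-.3,.11)),("short_carton",(.448,-.303,.086))):
  for o in R["wrist",n]:
    print(n,round(o["p"],2),[int(v) for v in o["bbox"]])
    u=w2i(R["wrist"],np.array([[*p0[:2],.03]]))[0]; b=o["bbox"]
    if np.hypot((b[0]+b[2])/2-u[0],(b[1]+b[3])/2-u[1])<60:
        x,e=fit(n,[(R["wrist"],o["region"])],p0,S=2); print(x.round(4),round(e,3))
        if n=="long_carton": go(x[0],x[1],.15,x[2]+1.571)
a=cv2.resize(R["wrist"]["image"],(640,400)); cv2.imwrite("pics/w6.png",a[:,:,::-1])
E
```

```text
long_carton 0.67 [260, 155, 343, 315]
[ 0.5974 -0.302   0.1156] 0.125
t 12.05 pos [ 0.6066 -0.2521  0.1677] rot [3.142 0.    1.685] F [-0.7 -0.7  0.5] gap 0.0881 | shift [np.float64(-0.0485), np.float64(-0.0148), np.float64(0.0177)] turn -0.1
long_carton 0.56 [253, 350, 337, 400]
long_carton 0.49 [152, 394, 185, 400]
short_carton 0.82 [70, 162, 180, 290]
[ 0.4486 -0.3042  0.0767] 0.091
short_carton 0.73 [0, 69, 64, 153]
```

View pics/w6.png

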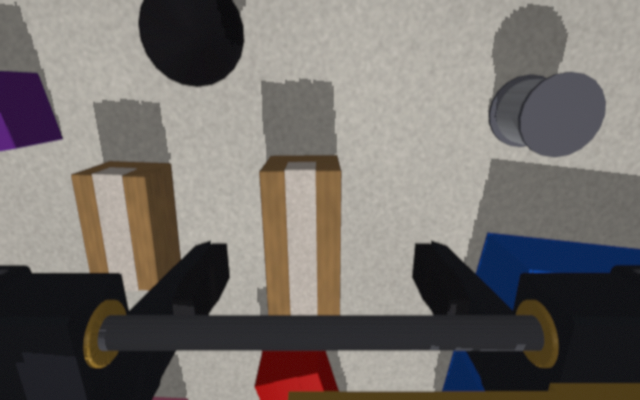

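>>> step_arm(
  moves=[
    [[-0.047, -0.015, 0, 0, -1], [-0.047, -0.015, 0.03, 0, -1], [-0.047, -0.015, 0.07, 0, -1], [-0.047, -0.015, 0.11, 0, -1], [-0.047, -0.015, 0.13, 0, -1], [-0.047, -0.015, 0.135, 0, -1], [-0.047, -0.015, 0.135, 0, -1], [-0.047, -0.015, 0.135, 0, -0.4]],
  ],
)

```text
time: 12.85
position: [0.5976, -0.3016, 0.0343]
ee_rot: [3.14, 0.002, 1.684]
wrist_force: [-0.0, 0.6, 0.6]
finger_gap: 0.0819
finger_force: 0.0
```

>>> step_arm(
  moves=[
    [[0, 0, 0, 0, 1], [0, 0, 0, 0, 1], [0, 0, 0, 0, 1], [0, 0, 0, 0, 1], [0, 0, 0, 0, 1], [0, 0, 0, 0, 1], [0, 0, 0, 0, 1]],
  ],
)

```text
time: 13.55
position: [0.5972, -0.3014, 0.0334]
ee_rot: [3.141, 0.001, 1.684]
wrist_force: [-0.8, 0.6, 5.4]
finger_gap: 0.0597
finger_force: 30.0
```

>>> step_arm(
  moves=[
    [[0, 0, -0.03, 0, 1], [0, 0, -0.07, 0, 1], [0.01, 0.002, -0.11, 0, 1], [0.04, 0.007, -0.11, 2, 1], [0.08, 0.015, -0.11, 4, 1], [0.12, 0.022, -0.11, 6, 1], [0.16, 0.029, -0.11, 8, 1], [0.2, 0.036, -0.11, 11, 1]],
  ],
)

```text
time: 14.35
position: [0.6093, -0.0967, 0.1417]
ee_rot: [-3.14, -0.0, 1.49]
wrist_force: [1.0, 0.5, -2.5]
finger_gap: 0.0597
finger_force: 30.0
```

```bash
python3 g.py .6262 .132 .0834 1.492
```

```text
t 14.35 pos [ 0.6093 -0.0967  0.1417] rot [-3.14 -0.    1.49] F [ 1.   0.5 -2.5] gap 0.0597 | shift [np.float64(0.2293), np.float64(-0.0016), np.float64(0.0583)] turn -0.1
```

>>> step_arm(
  moves=[
    [[0.04, 0, 0, 0, 1], [0.08, 0, 0, 0, 1], [0.12, 0, 0, 0, 1], [0.16, 0, 0, 0, 1], [0.195, 0, 0, 0, 1], [0.215, -0.001, 0, 0, 1], [0.225, -0.001, 0, 0, 1], [0.225, -0.001, 0, 0, 1]],
  ],
)

```text
time: 15.15
position: [0.6263, 0.1266, 0.1419]
ee_rot: [-3.14, 0.0, 1.494]
wrist_force: [-0.2, -0.4, -3.0]
finger_gap: 0.0597
finger_force: 30.0
```

```bash
python3 - <<'E'
from look import *
from g import *
R=look(["case","long_carton"],tag="7"); 
s=state()
measure(R,"long_carton",(.626,.133,-.079),z=s["position"][2]-.0334)
rel(measure(R,"case",(0.626,.133,-.08)))
go(.6262,.132,.0834,1.492)
E
```

```text
long_carton [([0.6221, 0.1097, -0.0167], np.float64(3.867)), ([0.6267, 0.1158, -0.1065], np.float64(0.208))]
case [([0.6066, 0.1003, 0.3044], np.float64(3.446)), ([0.6242, 0.1276, -0.0786], np.float64(0.338))]
in guide [-0.0094 -0.0206  0.1909]
t 15.45 pos [0.6267 0.1249 0.1425] rot [-3.141  0.     1.491] F [ 0.4  0.6 -3.8] gap 0.0598 | shift [np.float64(0.007), np.float64(-0.0011), np.float64(0.0591)] turn -0.1
```

>>> step_arm(
  moves=[
    [[0.007, -0.001, 0, 0, 1], [0.007, -0.001, 0.02, 0, 1], [0.007, -0.001, 0.038, 0, 1], [0.007, -0.001, 0.048, 0, 1], [0.007, -0.001, 0.053, 0, 1], [0.007, -0.001, 0.055, 0, 1], [0.007, -0.001, 0.055, 0, 1]],
  ],
)

```text
time: 16.15
position: [0.6264, 0.1331, 0.088]
ee_rot: [3.141, -0.0, 1.492]
wrist_force: [0.1, -0.1, -2.6]
finger_gap: 0.0597
finger_force: 30.0
```

>>> step_arm(
  moves=[
    [[0, 0, 0.001, 0, 1], [0, 0, 0.002, 0, 1], [0, 0, 0.003, 0, 1], [0, 0, 0.003, 0, 1]],
  ],
)

```text
time: 16.55
position: [0.6262, 0.133, 0.0845]
ee_rot: [-3.142, 0.0, 1.492]
wrist_force: [-0.2, 0.3, -2.3]
finger_gap: 0.06
finger_force: 30.0
```

>>> step_arm(
  moves=[
    [[0, 0, 0.001, 0, 1], [0, 0, 0.0015, 0, 1], [0, 0, 0.0015, 0, 1]],
  ],
)

```text
time: 16.85
position: [0.6263, 0.133, 0.0834]
ee_rot: [3.141, 0.0, 1.492]
wrist_force: [-2.0, 0.3, 0.6]
finger_gap: 0.0596
finger_force: 30.0
```

>>> step_arm(
  moves=[
    [[0, 0, 0, 0, -0.2], [0, 0, 0, 0, -1], [0, 0, 0, 0, -1], [0, 0, 0, 0, -1], [0, 0, 0, 0, -1], [0, 0, -0.01, 0, -1], [0, 0, -0.04, 0, -1], [0, 0, -0.08, 0, -1]],
  ],
)

```text
time: 17.65
position: [0.6255, 0.133, 0.1632]
ee_rot: [-3.139, 0.0, 1.492]
wrist_force: [0.4, 0.2, 1.2]
finger_gap: 0.0882
finger_force: 0.0
```

```bash
python3 g.py .4482 -.303 .14 1.654
```

```text
t 17.65 pos [0.6255 0.133  0.1632] rot [-3.139  0.     1.492] F [0.4 0.2 1.2] gap 0.0882 | shift [np.float64(-0.4486), np.float64(-0.1425), np.float64(0.0232)] turn -9.3
```

>>> step_arm(
  moves=[
    [[-0.03, -0.01, -0.03, 0, -1], [-0.08, -0.025, -0.03, -1, -1], [-0.125, -0.04, -0.03, -3, -1], [-0.17, -0.055, -0.03, -4, -1], [-0.215, -0.07, -0.03, -5, -1], [-0.26, -0.084, -0.03, -6, -1], [-0.305, -0.098, -0.02, -8, -1], [-0.35, -0.112, -0.01, -9.3, -1]],
  ],
)

```text
time: 18.45
position: [0.4863, -0.2089, 0.1739]
ee_rot: [3.14, 0.001, 1.656]
wrist_force: [1.0, 0.1, -0.1]
finger_gap: 0.0879
finger_force: 0.0
```

>>> step_arm(
  moves=[
    [[-0.04, -0.02, 0, 0, -1], [-0.06, -0.025, 0, 0, -1], [-0.06, -0.025, 0, 0, -1]],
  ],
)

```text
time: 18.75
position: [0.4665, -0.2714, 0.1737]
ee_rot: [3.141, 0.001, 1.651]
wrist_force: [0.6, 0.7, -0.2]
finger_gap: 0.0881
finger_force: 0.0
```

```bash
python3 - <<'E'
from look import *
from g import *
R=look(["case","long_carton","short_carton"],tag="8"); r=read_camera("wrist"); R["wrist"]=r
rel(measure(R,"case",(0.626,.133,-.08)));rel(measure(R,"long_carton",(.626,.133,-.079),z=.05))
measure(R,"short_carton",(.4482,-.303,.083))
for o in outline_of("wrist","short_carton"):
    u=w2i(r,np.array([[.448,-.303,.03]]))[0]; b=o["bbox"]; print(round(o["p"],2),[int(v) for v in b],u.round())
    if np.hypot((b[0]+b[2])/2-u[0],(b[1]+b[3])/2-u[1])<60:
        m=o["region"]
        x,e=fit("short_carton",[(r,m)],(.448,-.303,.083),S=2); print(x.round(4),round(e,3))
go(.4482,-.303,.03,1.654)
a=cv2.resize(R["top"]["image"][130:260,210:430],None,fx=2.5,fy=2.5,interpolation=cv2.INTER_CUBIC)
b=cv2.resize(r["image"],(550,344))[:250]
cv2.imwrite("pics/v8.png",np.vstack([a,b])[:,:,::-1])
E
```

```text
case [([0.6451, 0.1374, 0.375], np.float64(1.385)), ([0.6276, 0.1309, -0.1367], np.float64(1.046))]
in guide [0.0099 0.0011 0.1971]
long_carton [([0.6251, 0.1351, -0.0795], np.float64(0.043)), ([0.624, 0.1314, -0.0779], np.float64(0.073))]
in guide [-0.0018 -0.0007 -0.0007]
short_carton [([0.4485, -0.304, 0.1039], np.float64(0.073))]
0.82 [255, 161, 329, 288] [295. 222.]
[ 0.4486 -0.3049  0.0806] 0.019
0.67 [52, 70, 224, 174] [295. 222.]
t 19.25 pos [ 0.4674 -0.2685  0.1731] rot [-3.142  0.     1.655] F [-0.3  0.3 -0.3] gap 0.088 | shift [np.float64(-0.0328), np.float64(-0.022), np.float64(0.1431)] turn 0.1
```

View pics/v8.png

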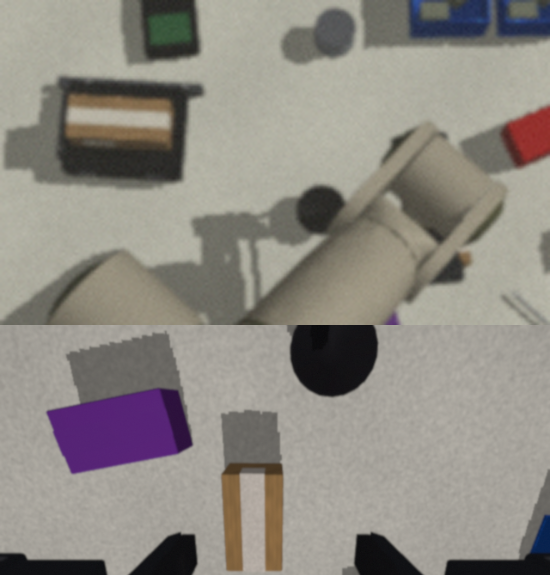

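>>> step_arm(
  moves=[
    [[-0.034, -0.022, 0, 0, -1], [-0.034, -0.022, 0.03, 0, -1], [-0.034, -0.022, 0.07, 0, -1], [-0.034, -0.022, 0.11, 0, -1], [-0.034, -0.022, 0.135, 0, -1], [-0.034, -0.022, 0.143, 0, -1], [-0.034, -0.022, 0.143, 0, -1], [-0.034, -0.022, 0.143, 0, -0.4]],
  ],
)

```text
time: 20.05
position: [0.4487, -0.3052, 0.0313]
ee_rot: [3.14, 0.002, 1.655]
wrist_force: [-0.1, 0.5, -0.2]
finger_gap: 0.0818
finger_force: 0.0
```

>>> step_arm(
  moves=[
    [[0, 0, 0, 0, 1], [0, 0, 0, 0, 1], [0, 0, 0, 0, 1], [0, 0, 0, 0, 1], [0, 0, 0, 0, 1], [0, 0, 0, 0, 1], [0, 0, 0, 0, 1], [0, 0, 0, 0, 1]],
  ],
)

```text
time: 20.85
position: [0.4484, -0.3049, 0.0306]
ee_rot: [3.141, 0.001, 1.655]
wrist_force: [-0.7, 1.2, 6.2]
finger_gap: 0.0558
finger_force: 30.0
```

```bash
python3 g.py .6250 .1325 .20 1.492
```

```text
t 20.85 pos [ 0.4484 -0.3049  0.0306] rot [3.141e+00 1.000e-03 1.655e+00] F [-0.7  1.2  6.2] gap 0.0558 | shift [np.float64(0.4211), np.float64(0.2126), np.float64(-0.1694)] turn 9.3
```

>>> step_arm(
  moves=[
    [[0, 0, -0.03, 0, 1], [0, 0, -0.07, 0, 1], [0.01, 0.005, -0.11, 0, 1], [0.04, 0.02, -0.14, 2, 1], [0.075, 0.038, -0.17, 4, 1], [0.11, 0.055, -0.17, 6, 1], [0.15, 0.075, -0.17, 8, 1], [0.19, 0.095, -0.17, 9.3, 1]],
  ],
)

```text
time: 21.65
position: [0.527, -0.1058, 0.1998]
ee_rot: [-3.141, -0.0, 1.49]
wrist_force: [0.8, -0.1, -2.8]
finger_gap: 0.0555
finger_force: 30.0
```

```bash
python3 g.py .6250 .1325 .20 1.492
```

```text
t 21.65 pos [ 0.527  -0.1058  0.1998] rot [-3.141 -0.     1.49 ] F [ 0.8 -0.1 -2.8] gap 0.0555 | shift [np.float64(0.2454), np.float64(0.0786), np.float64(-0.0002)] turn -0.1
```

>>> step_arm(
  moves=[
    [[0.04, 0.013, 0, 0, 1], [0.08, 0.026, 0, 0, 1], [0.12, 0.038, 0, 0, 1], [0.16, 0.051, 0, 0, 1], [0.2, 0.064, 0, 0, 1], [0.225, 0.073, 0, 0, 1], [0.238, 0.077, 0, 0, 1], [0.238, 0.077, 0, 0, 1]],
  ],
)

```text
time: 22.45
position: [0.6222, 0.1247, 0.1993]
ee_rot: [-3.14, 0.0, 1.494]
wrist_force: [0.1, -0.3, -2.8]
finger_gap: 0.0557
finger_force: 30.0
```

>>> step_arm(
  moves=[
    [[0, 0, 0, 0, 1], [0, 0, 0, 0, 1]],
  ],
)

```text
time: 22.65
position: [0.6221, 0.1224, 0.2001]
ee_rot: [-3.141, 0.0, 1.491]
wrist_force: [0.4, -0.3, -2.2]
finger_gap: 0.0556
finger_force: 30.0
```

```bash
python3 g.py .6250 .1328 .1406 1.492
```

```text
t 22.65 pos [0.6221 0.1224 0.2001] rot [-3.141  0.     1.491] F [ 0.4 -0.3 -2.2] gap 0.0556 | shift [np.float64(0.0106), np.float64(0.0021), np.float64(0.0595)] turn -0.1
```

>>> step_arm(
  moves=[
    [[0.01, 0.002, 0, 0, 1], [0.0105, 0.002, 0.02, 0, 1], [0.0105, 0.002, 0.038, 0, 1], [0.0105, 0.002, 0.048, 0, 1], [0.0105, 0.002, 0.053, 0, 1], [0.0105, 0.002, 0.056, 0, 1], [0.0105, 0.002, 0.057, 0, 1], [0.0105, 0.002, 0.057, 0, 1]],
  ],
)

```text
time: 23.45
position: [0.6254, 0.1341, 0.1436]
ee_rot: [3.141, -0.0, 1.492]
wrist_force: [0.5, 0.6, -2.2]
finger_gap: 0.0558
finger_force: 30.0
```

>>> step_arm(
  moves=[
    [[0, 0, 0.001, 0, 1], [0, 0, 0.002, 0, 1], [0, 0, 0.002, 0, 1]],
  ],
)

```text
time: 23.75
position: [0.6251, 0.1341, 0.141]
ee_rot: [-3.142, -0.0, 1.492]
wrist_force: [-0.4, -0.6, -2.7]
finger_gap: 0.0556
finger_force: 30.0
```

>>> step_arm(
  moves=[
    [[0, 0, 0.0005, 0, 1], [0, 0, 0.001, 0, 1], [0, 0, 0.001, 0, 1]],
  ],
)

```text
time: 24.05
position: [0.6252, 0.1341, 0.1406]
ee_rot: [3.141, 0.0, 1.492]
wrist_force: [-3.1, 0.3, 3.0]
finger_gap: 0.056
finger_force: 30.0
```

Contact made; release and retreat.

>>> step_arm(
  moves=[
    [[0, 0, 0, 0, -0.2], [0, 0, 0, 0, -1], [0, 0, 0, 0, -1], [0, 0, 0, 0, -1], [0, 0, 0, 0, -1], [0, 0, -0.01, 0, -1], [0, 0, -0.04, 0, -1], [0, 0, -0.08, 0, -1]],
  ],
)

```text
time: 24.85
position: [0.6245, 0.1341, 0.2202]
ee_rot: [-3.139, 0.0, 1.492]
wrist_force: [-0.0, 0.0, 1.0]
finger_gap: 0.0883
finger_force: 0.0
```

>>> step_arm(
  moves=[
    [[0, 0, -0.03, 0, -1], [-0.04, 0, -0.03, 0, -1], [-0.08, 0, -0.03, 0, -1], [-0.12, 0, -0.03, 0, -1], [-0.16, 0, -0.03, 0, -1], [-0.2, 0, -0.03, 0, -1], [-0.23, 0, -0.03, 0, -1], [-0.23, 0, -0.03, 0, -1]],
  ],
)

```text
time: 25.65
position: [0.6067, -0.0986, 0.2506]
ee_rot: [3.141, 0.001, 1.488]
wrist_force: [-0.0, 0.2, -0.0]
finger_gap: 0.0879
finger_force: 0.0
```

```bash
python3 - <<'E'
from look import *
from g import *
R=look(["case","long_carton","short_carton","guide"],tag="9")
rel(measure(R,"short_carton",(.626,.133,-.079),z=.11));rel(measure(R,"long_carton",(.626,.133,-.079),z=.05));rel(measure(R,"case",(.626,.133,-.079)))
f=lambda c,a,b,e,g:cv2.resize(R[c]["image"][a:b,e:g],(400,400),interpolation=cv2.INTER_CUBIC)
cv2.imwrite("pics/v9.png",np.hstack([f("top",120,230,210,320),f("side",110,220,260,370)])[:,:,::-1])
E
```

```text
short_carton [([0.6242, 0.1361, -0.0969], np.float64(0.151))]
in guide [-0.0024  0.0021 -0.0189]
long_carton [([0.6254, 0.1353, -0.0649], np.float64(1.776)), ([0.6296, 0.1285, -0.1717], np.float64(1.395))]
in guide [ 0.0013 -0.0018 -0.0403]
case [([0.6263, 0.1336, -0.0772], np.float64(1.223)), ([0.6255, 0.1296, -0.1348], np.float64(1.001))]
in guide [-0.0003 -0.0022 -0.028 ]
```

View pics/v9.png

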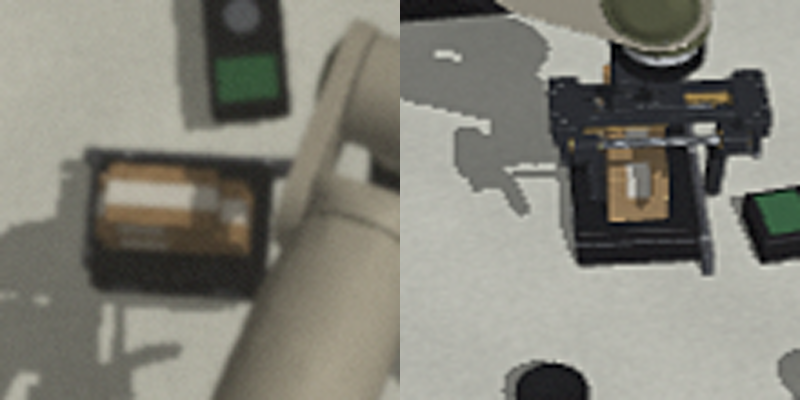

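The crop shows the short carton (top view about (170,195)) on the long one, on the case, which is flush in the rail corner. The arm is clear of everything.

```bash
python3 -c "
from plant import *
print(job_done())"
```

```text
the job is handed in; nothing more can be done
None
```

I handed the job in after about 26 s of robot time: the case is home in the rail corner, with the long carton on it and the short carton on top, both released. The hand-in returned no verdict. The last camera check put the short carton within about 3 mm of the guide centre. The arm partly hid the other two then, but earlier clear views had the case and the long carton within about 2 mm.

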